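# Pack the bookbinder's tote, dies below and thread on top

### The arm

A 6-joint arm with a two-finger parallel gripper is mounted at the origin on the work surface. World frame = base frame: x ahead of the robot, y to its left, z up, the work surface at z = 0. Lengths are in m, angles in rad, forces in N, time in s.
With the tool pointing down it reaches from about 0.325 to 0.775 m from the base axis. Payload 5.5 kg.
Tool frame: the origin (TCP) lies between the finger pads; the fingertips stand 8 mm ahead of it and the grasp point (between the pads) lies 11 mm behind it (tcp_to_tips is the distance from the TCP to the fingertips, in m); z points along the fingers, y is the direction in which the jaws open and shut (so a half turn about z gives the same grasp; the last joint's range is limited). The gripper opens to 88 mm and grips with 3 to 60 N. Pads are 20 mm wide; open, the fingers measure 115 mm over their backs; the gripper's body (75 mm by 178 mm) begins 61 mm behind the grasp point.
Start: joints at [-1.286, 0.091, 1.231, -0, 1.82, -0.057], TCP at [0.201, -0.565, 0.202] pointing down, gripper open.
Joint ranges: [-2.87, 2.87], [-0.86, 2.18], [0.17, 2.46], [-1.51, 4.65], [0.06, 2.69], [-2.65, 2.65]. Speed limits (rad/s): [2.57, 2.57, 3.01, 3.14, 3.14, 3.14].

### API

Orientations are given as a unit quaternion [w, x, y, z].
In Python, from bench import * gives the robot as it stands. Calls block until the motion is done:
- move_to(position, orientation): joint-space move of the TCP to a pose.
- move_l(position, speed=0.15, orientation=None): straight line of the TCP; orientation=None keeps the orientation; speed is the mean speed in m/s.
- movej(angles): joint-space move.
- gripper_open() and close(): open the fingers fully, or close them until they stop; the grip force is fixed at half the most.
- hold(seconds).
- inverse_kinematics(position, orientation): joint angles nearest the present ones, or None.
- state(): the state.
- get_image(name): name is "side" or "top"; returns a dict with "frame" (480x640x3 uint8, blue, green, red), "depth" (480x640 float32, m along the optical axis (not along the pixel's ray), 0 where there is no reading), "camera_matrix" (3x3 intrinsics, pixels), "view" (4x4, takes a point from world to camera coordinates). Camera axes: x right, y up, looking along -z (the intrinsics and any distortion apply to the point x, -y, -z); pixel columns grow to the right and rows downward; lengths in m; the calibration is good to about 2 mm. A picture is of the moment at which its call begins.
A pose or a line that the arm cannot do raises IKError and nothing moves.
- job_done(): hands the job in, once; it reports no verdict.
The state is a dict: "time": time; "joint_pos": joint angles; "dq": joint speeds; "joint_torque": joint torques, N m; "ee_pos": TCP position; "ee_rot": TCP orientation; "ft_force": force on the tool from outside, world axes, zero at the start; "moment": the same for the moment, N m; "finger_gap": finger opening in m.
Only numpy, scipy, OpenCV 4.12 (cv2) and the standard library are available. Lean on these libraries where they do the work, as an engineer would, in place of code of your own. Each camera call takes 0.05 s, during which the arm holds its last target. There are 200 camera calls.

### The job

Pack the plywood tote for the bookbinding class with the heavy things lowest: swing the die box's flat lid aside on its screw, take out its steel die and stand it, with every other steel die on the bench, on the floor of the tote. Then lower the holed board over the tote's two brass pins until it lies flush on the cleats, put all the light thread spools side by side on the board, and swing the lid of the empty die box square shut again. Leave everything else on the bench where it is.

Things in the scene. Friction and masses are not known exactly. Their poses are not given: they have to be found in the camera images.
- tote: open plywood carrying tote, fixed. Outside 158 (x) by 220 (y) mm, walls 8 mm thick, 80 mm high; inside 142 by 204 mm, inner floor 6 mm above the bench. A cleat along each short end (y = +-76 to +-102 mm) has its top 60 mm above the bench, leaving a floor of 142 (x) by 152 (y) mm between the cleats. Origin: centre of the underside.
- pin_a (a point): round tip of the brass locating pin at y = +85 mm of the tote, x = 0; the pin is 8 mm in diameter and stands 16 mm proud of the cleat (tip 76 mm above the bench)
- pin_b (a point): tip of the like pin at y = -85 mm of the tote
- board: loose pale wooden layer board 130 (x) by 192 (y) by 8 mm, 170 g, on the bench; two through holes 12 mm wide at x = 0, y = +-85 mm; in the middle a dark grip 14 (x) by 50 (y) mm, its top 38 mm above the underside. Goes on the pins either way round; flush on the cleats its underside is 60 mm, its upper face 68 mm above the bench. Origin: centre of the underside.
- hole_a (a point): centre of the hole at y = +85 mm of the board, on the underside
- hole_b (a point): centre of the hole at y = -85 mm of the board, on the underside
- diebox: dark hardwood die box, fixed, open on top under a flat lid: outside 84 (x) by 120 (y) by 60 mm high, walls 10 mm, inner floor 6 mm above the bench. Origin: centre of the underside.
- lid (a joint): angle of the die box's flat lid (84 by 120 by 7 mm, lying on the box), turning level about one vertical pivot screw: 0 = shut, square over the box (a stop); grows anticlockwise from above to a stop at 1.8 rad; from about 1.5 the mouth is clear. Starts shut or up to 0.2 ajar. Friction about 0.06 N m; stays where left.
- pivot (a point): the lid's pivot screw, on the lid's upper face, at x = 36, y = 54 mm of the die box, 67 mm above the bench
- lid_knob (a point): middle of the lid's brass knob, 14 mm in diameter, from 67 to 85 mm above the bench, 76 mm from the pivot (at x = -18, y = 0 mm of the die box when shut)
- die_boxed: steel corner-rounding die (about 340 g, heavy) with a red band: a flat foot 48 (x) by 40 (y) by 14 mm high, and on its middle a square punch 22 by 22 mm rising to 48 mm, the part to grip. Origin: centre of the underside; z up. Always present; it starts standing in the die box under the lid, its x axis along the box's y, its top 54 mm above the bench.
- die_a: steel corner-rounding die (about 340 g, heavy) with a yellow band: a flat foot 48 (x) by 40 (y) by 14 mm high, and on its middle a square punch 22 by 22 mm rising to 48 mm, the part to grip. Origin: centre of the underside; z up. Stands on the bench or is absent.
- die_b: steel corner-rounding die (about 340 g, heavy) with a blue band: a flat foot 48 (x) by 40 (y) by 14 mm high, and on its middle a square punch 22 by 22 mm rising to 48 mm, the part to grip. Origin: centre of the underside; z up. Stands on the bench or is absent.
- die_c: steel corner-rounding die (about 340 g, heavy) with a green band: a flat foot 48 (x) by 40 (y) by 14 mm high, and on its middle a square punch 22 by 22 mm rising to 48 mm, the part to grip. Origin: centre of the underside; z up. Stands on the bench or is absent.
- spool_1: light sewing-thread spool (35 g), red thread between white flanges: an upright cylinder 36 mm in diameter, 44 mm high, on the bench or absent. Origin: centre of the underside, z along its axis.
- spool_2: light sewing-thread spool (35 g), blue thread between white flanges: an upright cylinder 36 mm in diameter, 44 mm high, on the bench or absent. Origin: centre of the underside, z along its axis.
- spool_3: light sewing-thread spool (35 g), orange thread between white flanges: an upright cylinder 36 mm in diameter, 44 mm high, on the bench or absent. Origin: centre of the underside, z along its axis.
- spool_4: light sewing-thread spool (35 g), green thread between white flanges: an upright cylinder 36 mm in diameter, 44 mm high, on the bench or absent. Origin: centre of the underside, z along its axis.
- typeholder: bystander: brass type holder on a white stand, at the far side
- gluejar: bystander: glue jar, 64 mm in diameter, 75 mm high
- folder: bystander: bone folder, 150 by 22 by 5 mm (pale, thin)
- hammer: bystander: hammer lying at the far side
- tape: bystander: roll of paper tape, 64 mm in diameter, 24 mm high
- book: bystander: closed red book, 154 by 110 by 24 mm
Not all that is in view belongs to the job. What is shaped like the die_c but pink is not meant.

How it is judged:
On the way, in this order (a step that is already met when the one before it is completed fails the run):
1. the die box's lid has been swung aside (more than 0.7 rad) (value of joint lid above 0.7 rad), for 0.2 s.
2. every die stands on the tote's floor between the cleats (x of die_boxed in the frame of tote between -0.071 and 0.071 m and y of die_boxed in the frame of tote between -0.076 and 0.076 m and z of each of die_boxed, die_a, die_b, die_c in the frame of tote below 0.016 m and angle between each of die_boxed, die_a, die_b, die_c's own z axis and vertical below 0.2 rad and linear speed of each of die_boxed, die_a, die_b, die_c below 0.03 m/s and x of die_a in the frame of tote between -0.071 and 0.071 m and y of die_a in the frame of tote between -0.076 and 0.076 m and x of die_b in the frame of tote between -0.071 and 0.071 m and y of die_b in the frame of tote between -0.076 and 0.076 m and x of die_c in the frame of tote between -0.071 and 0.071 m and y of die_c in the frame of tote between -0.076 and 0.076 m), for 0.2 s.
3. the board lies flush on the cleats over both pins, with every die standing below it (all of step 2 and z of board in the frame of tote below 0.063 m and angle between board's own z axis and vertical below 0.025 rad and linear speed of board below 0.02 m/s and ((horizontal distance between hole_a and pin_a below 0.004 m and horizontal distance between hole_b and pin_b below 0.004 m) or (horizontal distance between hole_a and pin_b below 0.004 m and horizontal distance between hole_b and pin_a below 0.004 m))), for 0.2 s.
At the end, for the whole second after the job is handed in: Every die stands (within 0.2 rad) on the tote floor between the cleats; the board lies flush over them (3 mm, 0.025 rad), each hole within 4 mm of a pin; every spool lies or stands directly on the board (its origin 60-94 mm up); lid shut within 0.12 rad; all at rest (all of step 3 and x of spool_1 in the frame of tote between -0.071 and 0.071 m and y of spool_1 in the frame of tote between -0.102 and 0.102 m and z of spool_1 in the frame of tote between 0.06 and 0.094 m and linear speed of each of spool_1, spool_2, spool_3, spool_4 below 0.03 m/s and x of spool_2 in the frame of tote between -0.071 and 0.071 m and y of spool_2 in the frame of tote between -0.102 and 0.102 m and z of spool_2 in the frame of tote between 0.06 and 0.094 m and x of spool_3 in the frame of tote between -0.071 and 0.071 m and y of spool_3 in the frame of tote between -0.102 and 0.102 m and z of spool_3 in the frame of tote between 0.06 and 0.094 m and x of spool_4 in the frame of tote between -0.071 and 0.071 m and y of spool_4 in the frame of tote between -0.102 and 0.102 m and z of spool_4 in the frame of tote between 0.06 and 0.094 m and value of joint lid below 0.12 rad); the robot touches nothing.
It fails at once if a bystander (type holder, glue jar, bone folder, hammer, tape, book) is moved more than 3 cm (distance of any of typeholder, gluejar, folder, hammer, tape, book from where it was at the start of the episode above 0.03 m).
Of die_a, die_b, die_c only 1 to 2 are there at a start; the rules pass over those that are not, and their reading is None.
Of spool_1, spool_2, spool_3, spool_4 only 3 to 4 are there at a start; the rules pass over those that are not, and their reading is None.
At some moment in a run one of die_a, die_b, die_c, spool_1, spool_2, spool_3, spool_4 may be knocked a few centimetres aside while the robot is not near it.
Once in a run the grip may slacken for a moment while it holds something.
It also fails if it takes over 210 s, if anything falls off the work surface, if the arm or the gripper's body presses on something with over 40 N, if the wrist force passes 120 N, or if a joint passes its speed limit or range.

## Working session

There is one attempt and no reset: what is moved stays moved. The work goes in short steps, each a Python script; the robot and the scene stay as the last script left them, time stands still between calls to the robot, and variables do not carry over. Pictures are saved under pics/ and viewed, about 12 in all and at most 16, crops included, and the job is handed in when it is done.

```bash
ls; mkdir -p pics
python3 - <<'E'
from bench import *
import cv2,numpy as np
for n in("top","side"):
    d=get_image(n); cv2.imwrite(f"pics/{n}0.png",d["frame"]); np.savez(f"{n}0.npz",**d)
    print(n,d["camera_matrix"].tolist(),np.round(d["view"],4).tolist(),(d["depth"]>0).mean(), [k for k in d])
s=state();print(s)
E
```

```text
pics
top [[442.292543965331, 0.0, 319.6478417103085], [0.0, 442.292543965331, 236.5966152254844], [0.0, 0.0, 1.0]] [[-0.0302, -0.9994, 0.0174, -0.0558], [0.9917, -0.0278, 0.1253, -0.5248], [-0.1248, 0.021, 0.992, -1.229], [0.0, 0.0, 0.0, 1.0]] 0.99615234375 ['frame', 'depth', 'camera_matrix', 'view']
side [[468.03114859614567, 0.0, 318.03321710791664], [0.0, 468.03114859614567, 240.2735373748419], [0.0, 0.0, 1.0]] [[-0.7768, -0.6297, -0.0015, 0.3561], [0.4648, -0.5749, 0.6734, -0.3003], [-0.4249, 0.5224, 0.7392, -0.9399], [0.0, 0.0, 0.0, 1.0]] 0.9960514322916667 ['frame', 'depth', 'camera_matrix', 'view']
{'time': 0.1, 'joint_pos': array([-1.28569717e+00,  9.17817826e-02,  1.23173980e+00, -4.08838390e-05,
        1.81979058e+00, -5.67063998e-02]), 'dq': array([ 0.00063837, -0.00167936, -0.0029893 , -0.00118338,  0.00079265,
        0.00026266]), 'joint_torque': array([ 4.01448066e-03, -4.47856987e+01, -4.07570887e+01,  7.01809698e-02,
        2.84252933e-02, -9.93156686e-05]), 'ee_pos': array([ 0.20101168, -0.56501609,  0.20113554]), 'ee_rot': array([-8.51896197e-04,  9.85432120e-01,  1.70067035e-01, -1.17654307e-04]), 'ft_force': array([-0.80248855, -0.04999884,  0.1471492 ]), 'moment': array([-0.00873224,  0.00449879,  0.03756773]), 'finger_gap': 0.08790468266575073}
```

View pics/top0.png

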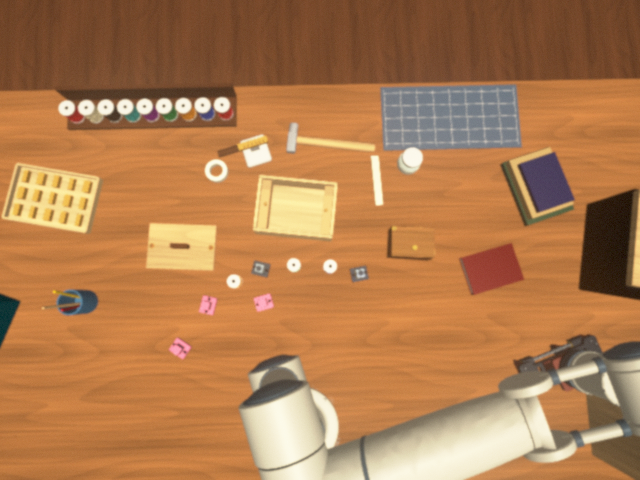

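View pics/side0.png

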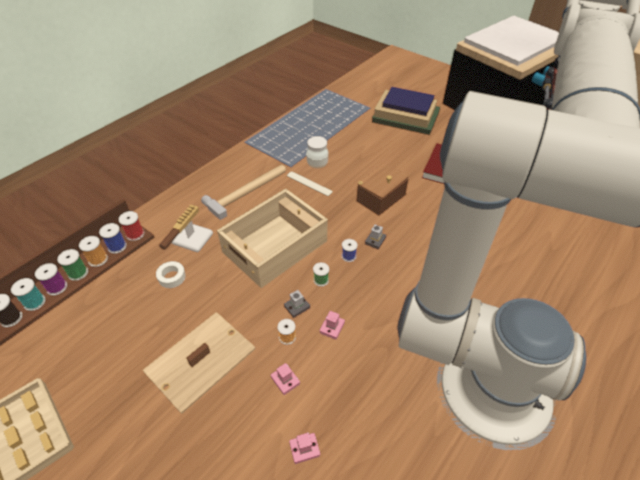

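The top view shows the tote at (295,207), die box at (412,242), board at (181,246), dies at (260,268) and (360,273), and spools at (293,265), (330,266) and (234,281). There are also three pink decoys. The side view shows orange, green and blue spools; the arm could be hiding a red one. Next I'll measure with depth and rays.

```bash
cat > h.py <<'E'
import numpy as np,cv2
def cloud(d):
    "world point of every pixel from depth"
    K,V,z=d["camera_matrix"],d["view"],d["depth"].astype(float)
    v,u=np.mgrid[:480,:640]
    c=np.stack([(u-K[0,2])/K[0,0]*z,-(v-K[1,2])/K[1,1]*z,-z],-1)
    return (c-V[:3,3])@V[:3,:3]
def ray(d,u,v,h):
    "pixel -> world point on plane z=h"
    K,V=d["camera_matrix"],d["view"];R=V[:3,:3]
    o=-R.T@V[:3,3]; r=R.T@np.array([(u-K[0,2])/K[0,0],-(v-K[1,2])/K[1,1],-1])
    return o+r*(h-o[2])/r[2]
def proj(d,p):
    K,V=d["camera_matrix"],d["view"];c=V[:3,:3]@p+V[:3,3]
    return K[0,0]*c[0]/-c[2]+K[0,2], -K[1,1]*c[1]/-c[2]+K[1,2]
def rect(P):
    (x,y),(w,h),a=cv2.minAreaRect((P[:,:2]*1000).astype(np.float32))
    return "c %.1f %.1f size %.1f %.1f ang %.1f"%(x,y,w,h,a)
def blobs(mask,amin=8):
    n,l,s,c=cv2.connectedComponentsWithStats(mask.astype(np.uint8),connectivity=8)
    return [(l==i,c[i]) for i in range(1,n) if s[i,4]>=amin]
E
python3 - <<'E'
from h import *
for n in("top","side"):
    d=dict(np.load(n+"0.npz")); P=cloud(d); f=d["frame"]
    print(n,"bench z std",np.round([np.median(P[290:300,290:320,2]),P[290:300,290:320,2].std()],4))
    ws=(P[...,0]>.2)&(P[...,0]<.72)&(P[...,1]>-.45)&(P[...,1]<.5)
    for m,c in blobs(ws&(P[...,2]>.005)&(P[...,2]<.12),30):
        Q=P[m]; hi=np.percentile(Q[:,2],97); T=Q[Q[:,2]>hi-.006]
        print(np.round(c),m.sum(),"top %.3f"%hi,"all:",rect(Q),"| top:",rect(T),np.round(T[:,:2].mean(0)*1000,1),"bgr",np.round(np.median(f[m],0)))
E
```

```text
top bench z std [-1.000e-04  1.047e-01]
[409. 168.] 155 top 0.077 all: c 713.1 -337.8 size 50.3 13.9 ang 88.7 | top: c 715.5 -338.0 size 8.7 38.9 ang 1.6 [ 716.2 -337.4] bgr [191. 220. 223.]
[376. 179.] 50 top 0.010 all: c 693.2 -244.9 size 52.1 21.1 ang 3.0 | top: c 693.2 -244.9 size 52.1 21.1 ang 3.0 [ 694.6 -245.2] bgr [224. 250. 253.]
[217. 177.] 113 top 0.028 all: c 708.5 228.3 size 21.6 60.6 ang 1.1 | top: c 708.2 226.3 size 20.9 55.1 ang 0.8 [708.6 226.5] bgr [221. 244. 249.]
[295. 207.] 3759 top 0.082 all: c 605.1 0.3 size 238.8 160.5 ang 82.7 | top: c 605.5 -4.3 size 220.0 158.7 ang 82.8 [604.5  -2.9] bgr [143. 221. 247.]
[378. 197.] 58 top 0.010 all: c 642.3 -248.5 size 49.7 23.5 ang 3.0 | top: c 642.3 -248.5 size 49.7 23.5 ang 3.0 [ 638.8 -247.9] bgr [225. 250. 253.]
[181. 246.] 2596 top 0.034 all: c 511.4 330.3 size 199.0 136.1 ang 86.7 | top: c 508.8 328.6 size 48.1 14.4 ang 88.5 [509.5 328.1] bgr [131. 208. 244.]
[411. 243.] 1521 top 0.072 all: c 502.7 -338.0 size 141.3 98.6 ang 84.5 | top: c 498.2 -329.7 size 118.6 83.6 ang 87.0 [ 498.6 -329.4] bgr [ 72. 134. 201.]
[29
[... 2620 characters left out ...]
ize 40.4 49.5 ang 14.6 | top: c 341.9 93.7 size 21.9 24.6 ang 13.0 [341.5  94.2] bgr [149. 138. 209.]
[199. 361.] 5212 top 0.034 all: c 509.7 328.4 size 192.8 133.8 ang 86.2 | top: c 508.3 329.0 size 49.6 15.9 ang 88.4 [507.2 330.1] bgr [143. 185. 217.]
[287. 331.] 343 top 0.047 all: c 404.0 173.6 size 34.8 35.7 ang 43.0 | top: c 404.3 173.9 size 34.0 35.7 ang 42.8 [404.  173.3] bgr [180. 193. 204.]
[285. 379.] 508 top 0.050 all: c 339.5 251.7 size 40.4 49.4 ang 74.7 | top: c 339.2 251.5 size 22.0 22.8 ang 77.6 [339.1 252.4] bgr [156. 144. 214.]
[304. 447.] 636 top 0.051 all: c 222.6 329.5 size 48.2 40.4 ang 55.7 | top: c 223.0 329.2 size 22.2 22.5 ang 55.3 [222.5 329.8] bgr [165. 153. 225.]
```

View pics/crops.png

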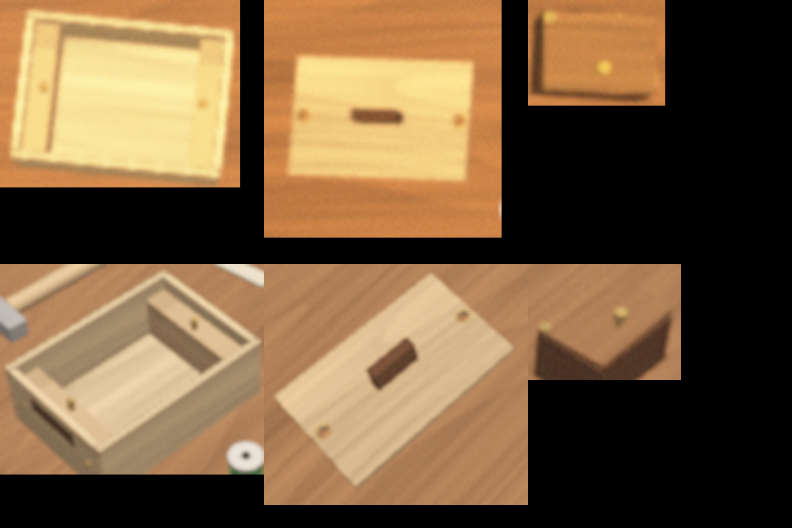

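The crops show the pins at about (265,204) and (325,210) in the top image, the holes at (152,246) and (211,247), the lid pivot at (393.6,228), and the knob at (415,247). I'll refine these by centroid, then swing the lid.

```bash
cat > r.py <<'E'
from bench import *
from h import *
from scipy.spatial.transform import Rotation as R
def quat(psi):
    c,s=np.cos(psi),np.sin(psi)
    q=R.from_matrix(np.array([[-s,c,0],[c,s,0],[0,0,-1]])).as_quat()   # columns x=(-s,c,0), y=(c,s,0), z down
    return [q[3],q[0],q[1],q[2]]
def best(p,psi):
    "of the two equivalent jaw angles, the one turning joint 6 least"
    o=[]
    for a in(psi,psi+np.pi):
        j=inverse_kinematics(list(p),quat(a))
        if j is not None: o.append((abs(j[5]-state()["joint_pos"][5])+.5*abs(j[5]),a))
    return min(o)[1]
def st(msg=""):
    s=state();print(msg,"t %.1f"%s["time"],"tcp",np.round(s["ee_pos"],4),"gap %.4f"%s["finger_gap"],"F",np.round(s["ft_force"],1))
    return s
def up(z=.2,v=.3):
    p=state()["ee_pos"]; move_l([p[0],p[1],z],v)
def shot(n):
    d=get_image(n); return d,cloud(d)
E
python3 - <<'E'
from r import *
d=dict(np.load("top0.npz"));ds=dict(np.load("side0.npz"))
def cen(d,u,v,w,r=4):
    "darkness/contrast-weighted centroid around a pixel"
    f=d["frame"].astype(float);u0,v0=int(round(u)),int(round(v))
    p=f[v0-r:v0+r+1,u0-r:u0+r+1]; bg=np.median(p.reshape(-1,3),0)
    g=np.linalg.norm(p-bg,axis=2);g=np.clip(g-w*g.max(),0,None)
    yy,xx=np.mgrid[-r:r+1,-r:r+1];return u0+(g*xx).sum()/g.sum(),v0+(g*yy).sum()/g.sum()
for nm,a,b,h in(("pins",(264.9,204),(325.1,210),.074),("holes",(151.8,245.6),(210.9,247.1),.006),("knob,pivot",(414.8,247.4),(393.6,228.1),.08)):
    A,B=cen(d,*a,.4),cen(d,*b,.4); pa=ray(d,*A,h);pb=ray(d,*B,.068 if 'pivot' in nm else h)
    print(nm,np.round(A,1),np.round(B,1),np.round(pa*1000,1),np.round(pb*1000,1),"mid",np.round((pa+pb)[:2]*500,1),"dist %.1f"%(1000*np.hypot(*(pa-pb)[:2])),"dir %.2f deg"%np.degrees(np.arctan2(*(pa-pb)[1::-1])))
# die box walls (below the lid), side view
P=cloud(ds);m=(P[...,2]>.01)&(P[...,2]<.055)&(np.hypot(P[...,0]-.498,P[...,1]+.33)<.09)
Q=P[m];print(rect(Q),len(Q))
(x,y),(w,h),a=cv2.minAreaRect((Q[:,:2]*1000).astype(np.float32))
P=cloud(d);m=(P[...,2]>.06)&(P[...,2]<.072)&(np.hypot(P[...,0]-.498,P[...,1]+.33)<.09)
print("lid",rect(P[m]))
E
```

```text
pins [268.1 204.8] [324.9 209.7] [611.   70.3  74. ] [592.9 -87.2  74. ] mid [602.   -8.5] dist 158.5 dir 83.45 deg
holes [151.1 245.2] [212. 247.] [514.9 416.1   6. ] [504.9 240.8   6. ] mid [509.9 328.5] dist 175.5 dir 86.71 deg
knob,pivot [414.6 247. ] [390.5 230.3] [ 481.  -330.3   80. ] [ 530.8 -268.6   68. ] mid [ 505.9 -299.5] dist 79.3 dir -128.89 deg
c 470.4 -308.1 size 146.5 72.7 ang 50.0 595
lid c 497.4 -328.2 size 123.1 87.7 ang 86.0
```

Run:
```python
from r import *
d=dict(np.load("top0.npz"));ds=dict(np.load("side0.npz"))
for a,b,h in(((264.9,204),(325.1,210),.075),((414.6,247.2),(393.6,228.1),.08)):
    pa,pb=ray(d,*a,h),ray(d,*b,min(h,.075)-(.008 if h==.08 else 0));v=pa-pb
    print(np.round(pa*1000,1),np.round(pb*1000,1),"mid",np.round((pa+pb)*500,1),np.hypot(*v[:2]),np.degrees(np.arctan2(v[1],v[0])))
P=cloud(ds);Q=P[(P[...,2]>.012)&(P[...,2]<.05)&(np.hypot(P[...,0]-.498,P[...,1]+.33)<.09)]
for s in((Q[:,0]<.462)&(Q[:,1]<-.285),(Q[:,0]>.47)):
    l=cv2.fitLine(Q[s][:,:2].astype(np.float32),cv2.DIST_HUBER,0,.01,.01).ravel();print(s.sum(),l,np.degrees(np.arctan2(l[1],l[0])))
# swing the lid
k=ray(d,414.6,247.2,.08)[:2]; p=ray(d,393.6,228.1,.067)[:2]; v=k-p; a0=np.arctan2(v[1],v[0]); r=.076
psi=best([*k,.1],a0+np.pi/2); move_to([*k,.15],quat(psi)); move_l([*k,.080],.15); st("at knob"); close(); s=st("closed")
n=12
for i in range(1,n+1):
    t=1.72*i/n; q=p+r*np.array([np.cos(a0+t),np.sin(a0+t)])
    move_l([*q,.080],.12,quat(psi+t))
st("swung"); gripper_open(); up(.2); 
move_to([.45,-.2,.25],quat(psi+1.7)); st()
for n in("top","side"):
    d=get_image(n);np.savez(n+"1.npz",**d);cv2.imwrite(f"pics/{n}1.png",d["frame"])
b=cv2.imread("pics/side1.png")
cv2.imwrite("pics/v1.png",cv2.resize(b[60:360,230:630],None,fx=2,fy=2,interpolation=cv2.INTER_CUBIC))
```

```text
[613.3  79.2  75. ] [591.8 -87.6  75. ] mid [602.6  -4.2  75. ] 0.1681759809780485 82.67325714120305
[ 480.4 -330.3   80. ] [ 536.9 -277.6   67. ] mid [ 508.6 -304.    73.5] 0.07723979623347277 -136.96646396389153
202 [ 0.09909429  0.995078    0.45351207 -0.33400786] 84.31298
224 [ 0.9945531  -0.10423138  0.49983597 -0.26969182] -5.9828844
at knob t 2.1 tcp [ 0.4803 -0.3309  0.0807] gap 0.0878 F [-0.1 -0.5  1.3]
closed t 3.4 tcp [ 0.4804 -0.3303  0.08  ] gap 0.0004 F [-0.8 -0.7 -0.9]
swung t 6.9 tcp [ 0.596  -0.3251  0.08  ] gap 0.0006 F [ 0.4 -0.1 -0.2]
 t 9.7 tcp [ 0.4502 -0.2002  0.2486] gap 0.0880 F [ 0.4 -1.1  1.3]
```

View pics/v1.png

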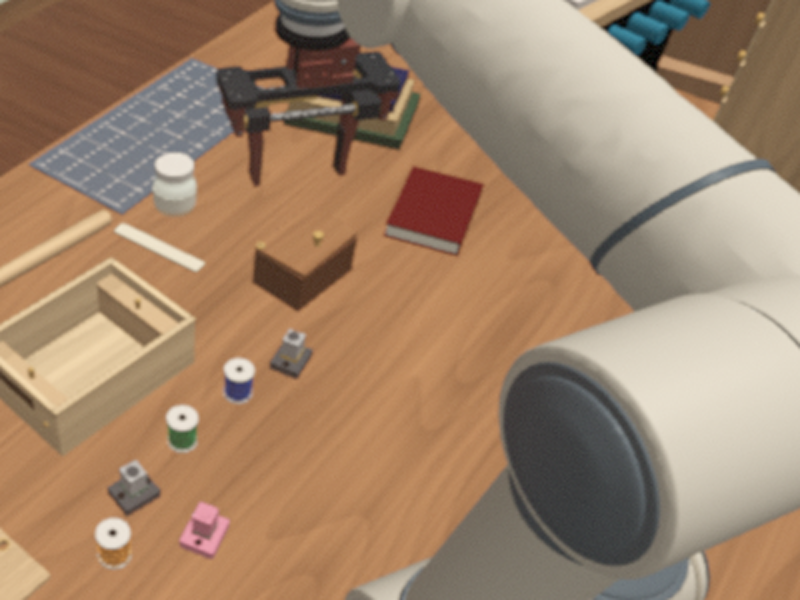

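The lid is still shut, with the knob at crop (318,237), and the fingers closed on nothing. I'll check the tool geometry and the knob position against both views.

Run:
```python
from r import *
d0=dict(np.load("side0.npz"));d=dict(np.load("side1.npz"));t0=dict(np.load("top0.npz"));t=dict(np.load("top1.npz"))
s=state();T=s["ee_pos"];q=s["ee_rot"];M=R.from_quat([q[1],q[2],q[3],q[0]]).as_matrix()
for dy in(-.044,0,.044):
  for dz in(.008,): print("tip expected px",np.round(proj(d,T+M@[0,dy,dz]),1))
print("yaxis",M[:,1],"tool z",M[:,2])
def knob(d):
    hsv=cv2.cvtColor(d["frame"],cv2.COLOR_BGR2HSV);P=cloud(d)
    m=(P[...,2]>.074)&(P[...,2]<.1)&(np.hypot(P[...,0]-.5,P[...,1]+.33)<.11)
    for b,c in blobs(m,3): print("knob",np.round(c,1),b.sum(),np.round(P[b].mean(0),4),P[b][:,2].max())
for x in(t0,t,d0,d): knob(x)
# gripper points in cloud
P=cloud(d);m=(np.hypot(P[...,0]-T[0],P[...,1]-T[1])<.12)&(P[...,2]>.2)&(P[...,2]<.45)
L=(P[m]-T)@M
for z0 in np.arange(.01,-.12,-.01):
    k=(L[:,2]<z0)&(L[:,2]>z0-.01); 
    if k.sum(): print("z %.2f"%z0,k.sum(),"y",np.round(np.percentile(L[k,1],[0,5,50,95,100])*1000),"x",np.round(np.percentile(L[k,0],[0,50,100])*1000))
print("zmax",L[:,2].max())
```

```text
tip expected px [395.1 155.6]
tip expected px [376.4 158. ]
tip expected px [357.6 160.4]
yaxis [ 6.37184994e-01  7.70710658e-01 -6.04153321e-04] tool z [-0.00246681  0.00125555 -0.99999617]
knob [413.9 247.1] 22 [ 0.4804 -0.3275  0.0841] 0.0880401118852522
knob [389.1 178.4] 27 [ 0.4784 -0.3269  0.0827] 0.08819661380593576
knob [389.1 178.3] 26 [ 0.4787 -0.3275  0.0825] 0.08744281137176502
z -0.01 1 y [44. 44. 44. 44. 44.] x [6. 6. 6.]
z -0.02 41 y [-54. -53. -45.  51.  52.] x [-8.  9. 14.]
z -0.03 54 y [-54. -52. -45.  51.  52.] x [-10.   9.  15.]
z -0.04 54 y [-54. -53. -45.  52.  52.] x [-9.  9. 12.]
z -0.05 55 y [-55. -54. -45.  53.  53.] x [-9.  9. 13.]
z -0.06 62 y [-57. -53. -45.  54.  55.] x [-11.  10.  13.]
z -0.07 69 y [-58. -56. -45.  55.  56.] x [-10.  10.  14.]
z -0.08 66 y [-60. -58. -47.  57.  57.] x [-10.  10.  14.]
z -0.09 22 y [-54. -53. -47.  50.  66.] x [-11.  11.  15.]
z -0.10 116 y [-83. -77.  47.  79.  80.] x [-31.  31.  35.]
z -0.11 351 y [-81. -74.  -3.  76.  80.] x [-29.  29.  37.]
zmax -0.019875824540632397
```

The side view and depth both put the fingertips about 20 mm behind the reported TCP, where the notes say 8 mm ahead. The gripper body is shifted by the same amount, so the reported z is about 28 mm too low. I'll work in corrected heights, but confirm it on the knob by lowering in steps and watching the force.

```bash
cat >> r.py <<'E'
import bench
DZ=.028   # measured: real tool height = reported + DZ (TCP heights below are real)
def mt(p,psi): move_to([p[0],p[1],p[2]-DZ],quat(psi))
def ml(p,v=.15,psi=None): move_l([p[0],p[1],p[2]-DZ],v,None if psi is None else quat(psi))
def up(z=.22,v=.3):
    p=state()["ee_pos"]; ml([p[0],p[1],z],v)
E
python3 - <<'E'
from r import *
d=dict(np.load("top0.npz"))
k=np.array([.480,-.329]); p=ray(d,393.6,228.1,.067)[:2]; v=k-p; a0=np.arctan2(v[1],v[0]); r=.076
psi=best([*k,.1],a0+np.pi/2); mt([*k,.15],psi); ml([*k,.100],.2)
f0=state()["ft_force"][2]
z=.1
while z>.0785:
    z-=.003; ml([*k,z],.05); f=state()["ft_force"][2]-f0
    if abs(f)>4: print("touch",z,f); break
st("at knob"); close(); s=st("closed")
print("knob angle",np.degrees(a0),p,k)
if s["finger_gap"]>.008:
    for i in range(1,13):
        t=1.72*i/12; q=p+r*np.array([np.cos(a0+t),np.sin(a0+t)])
        ml([*q,z],.12,psi+t)
    st("swung"); gripper_open(); up(.2); ml([.55,-.1,.2],.3); st()
    for n in("top","side"):
        d=get_image(n);np.savez(n+"2.npz",**d)
        cv2.imwrite(f"pics/{n}2.png",d["frame"])
    a,b=cv2.imread("pics/top2.png"),cv2.imread("pics/side2.png")
    cv2.imwrite("pics/v2.png",np.hstack([cv2.resize(a[170:300,330:460],(400,400)),cv2.resize(b[90:240,320:470],(400,400))]))
E
```

```text
at knob t 13.6 tcp [ 0.4799 -0.3289  0.0477] gap 0.0876 F [-0.4  0.5 -0.8]
closed t 14.7 tcp [ 0.48  -0.329  0.048] gap 0.0130 F [ 0.5 -0.3 -0.6]
knob angle -137.8979242329472 [ 0.53685439 -0.27762437] [ 0.48  -0.329]
swung t 18.2 tcp [ 0.5972 -0.3261  0.0483] gap 0.0128 F [ 6.5 -6.8 -2.6]
 t 20.9 tcp [ 0.5498 -0.1009  0.171 ] gap 0.0880 F [-0.3 -0.4  0.8]
```

View pics/v2.png

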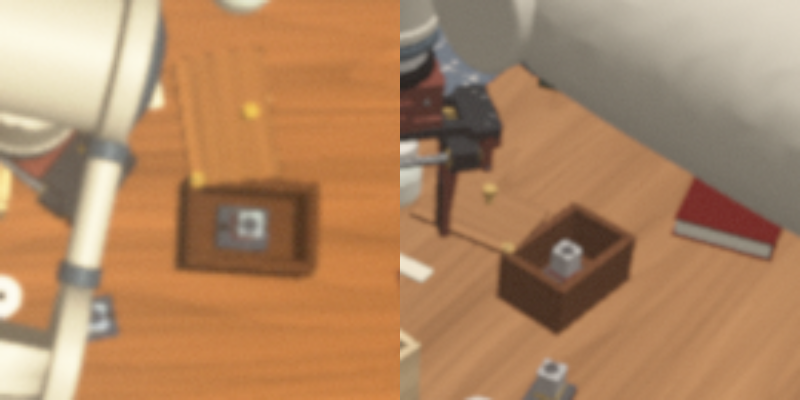

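The lid is fully aside, the knob was gripped at a 13 mm gap, and the 28 mm correction holds. The die stands in the box, seen at top crop (250,225). The box interior is 100 mm and the open fingers measure 115 mm over their backs, so I'll look at the fingertips close to the side camera before entering.

Run:
```python
from r import *
up(.3)
psi=np.arctan2(.6297,.7768); p=[.33,.22,.45]; psi=best(p,psi)
mt(p,psi); hold(.3); s=st()
d=get_image("side");t=get_image("top");np.savez("side3.npz",**d);np.savez("top3.npz",**t)
T=s["ee_pos"]+[0,0,DZ];q=s["ee_rot"];M=R.from_quat([q[1],q[2],q[3],q[0]]).as_matrix()
for y in(-.0575,-.05,-.044,.044,.05,.0575): print(y,np.round(proj(d,T+M@[0,y,.008]),1))
u,v=map(int,proj(d,T+M@[0,0,.008]));print("centre",u,v)
u0,v0=max(u-90,0),max(v-100,0); c=d["frame"][v0:v0+140,u0:u0+180]
cv2.imwrite("pics/v3.png",cv2.resize(c,None,fx=4,fy=4,interpolation=cv2.INTER_CUBIC));print("crop origin",u0,v0)
cv2.imwrite("pics/t3.png",t["frame"])
```

```text
t 23.3 tcp [0.3304 0.2197 0.4217] gap 0.0878 F [0.1 0.4 0.9]
-0.0575 [331.2 222.4]
-0.05 [325.7 222.4]
-0.044 [321.3 222.4]
0.044 [256.8 222.5]
0.05 [252.4 222.5]
0.0575 [246.9 222.5]
centre 289 222
crop origin 199 122
```

View pics/v3.png

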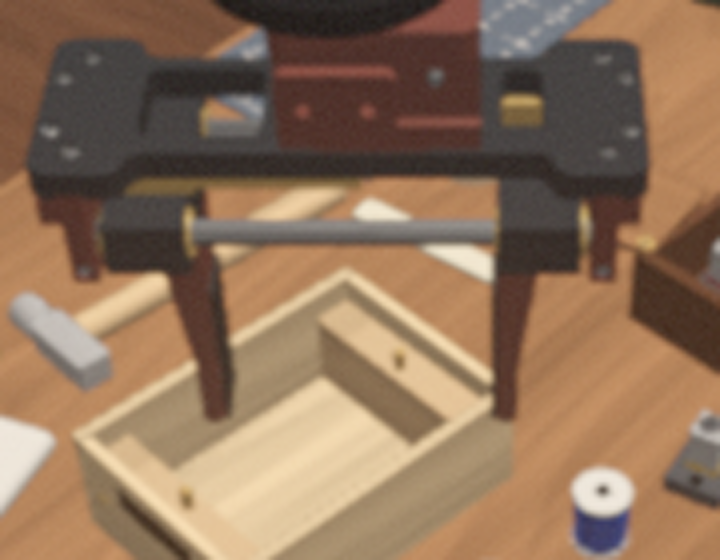

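View pics/t3.png

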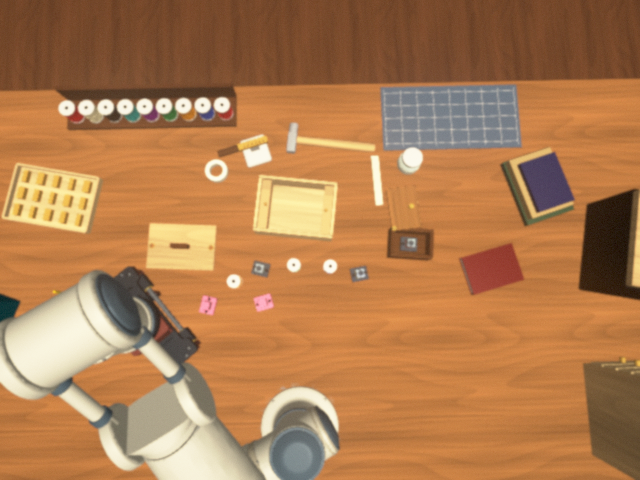

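The fingertips measure about 106 mm across the outside when open, which won't go into the 100 mm mouth. The top view shows no fourth spool, so there are three spools and two bench dies. For the boxed die:
1. Push it to +x with one finger inside the box.
2. Enter beside the punch with the fingers closed.
3. Open against the walls, slide over the punch and grip.

First I need the box and die measurements.

Run:
```python
from r import *
yaw=np.radians(-5.8);C=np.array([.4962,-.3297]);A=np.array([[np.cos(yaw),np.sin(yaw)],[-np.sin(yaw),np.cos(yaw)]])
for n in("top3","side3"):
    d=dict(np.load(n+".npz"));P=cloud(d);L=(P[...,:2]-C)@A.T*1000;z=P[...,2]*1000
    near=(np.abs(L[...,0])<60)&(np.abs(L[...,1])<75)
    m=near&(z>44)&(z<58)&(np.abs(L[...,0])<28)&(np.abs(L[...,1])<42); print(n,"punch",m.sum(),np.round(L[m].mean(0),1),rect(P[m]),"z %.1f"%np.median(z[m]))
    m=near&(z>54)&(z<66)
    w=m&(np.abs(L[...,0])<22); Y=L[w][:,1]; print(" y walls: neg",np.round([Y[Y<0].min(),np.median(Y[Y<0]),Y[Y<0].max()],1),"pos",np.round([Y[Y>0].min(),np.median(Y[Y>0]),Y[Y>0].max()],1),len(Y))
    w=m&(np.abs(L[...,1])<38)&(L[...,0]<-22); X=L[w][:,0]; print(" -x wall",np.round([X.min(),np.median(X),X.max()],1),len(X))
    if n=="top3":
        fl=near&(z<26)&(np.abs(L[...,0])<34)&(np.abs(L[...,1])<55); print(" below: x",np.round(np.percentile(L[fl][:,0],[1,99])),"y",np.round(np.percentile(L[fl][:,1],[1,99])))
        ft=near&(z>16)&(z<26)&(np.abs(L[...,0])<34)&(np.abs(L[...,1])<48); print(" foot",rect(P[ft]),np.round(L[ft].mean(0),1))
```

```text
top3 punch 62 [0. 4.] c 496.6 -325.9 size 20.8 20.0 ang 85.8 z 53.4
 y walls: neg [-58.3 -51.2  -0. ] pos [ 0.  56.  62.5] 152
 -x wall [-41.8 -36.9 -31.7] 92
 below: x [-26.  33.] y [-49.  42.]
 foot c 499.8 -332.1 size 91.4 58.3 ang 83.7 [3.6 3.6]
side3 punch 68 [-1.7  4.1] c 495.5 -326.9 size 28.2 24.5 ang 87.9 z 52.8
 y walls: neg [-61.2 -51.1  -0. ] pos [ 0.3 55.8 65.2] 140
 -x wall [-44.2 -39.  -32.3] 89
```

```bash
cat >> r.py <<'E'
YB=np.radians(-5.8); CB=np.array([.4964,-.3282])   # die box
def bx(x,y): c,s=np.cos(YB),np.sin(YB); return CB+np.array([[c,-s],[s,c]])@[x,y]
E
python3 - <<'E'
from r import *
psi=best([*bx(-70.5e-3,0),.1],YB)
mt([*bx(-.0705,0),.14],psi)
ml([*bx(-.0705,0),.036],.12); s=st("in"); f0=s["ft_force"]
xh=bx(1,0)-bx(0,0)
for i in range(1,9):
    ml([*bx(-.0705+.003*i,0),.036],.06); f=(state()["ft_force"]-f0)[:2]@xh
    print(i,round(f,1),end=" | ")
    if abs(f)>8: break
ml([*bx(-.0705+.003*i-.004,0),.036],.1)
up(.15); close()
p1=best([*bx(-.017,0),.1],YB+np.pi/2)
mt([*bx(-.017,0),.12],p1)
z=.12; f0=state()["ft_force"]
for z in(.075,.06,.048,.038):
    ml([*bx(-.017,0),z],.08); f=state()["ft_force"]-f0
    if abs(f[2])>8: print("blocked",z,f); break
st("down"); gripper_open(); st("opened inside")
E
```

```text
in t 26.7 tcp [ 0.4268 -0.3215  0.009 ] gap 0.0881 F [0.4 0.1 0.8]
1 -1.4 | 2 -0.6 | 3 -1.8 | 4 -2.2 | 5 -0.9 | 6 -0.7 | 7 -7.9 | 8 -21.3 | down t 33.9 tcp [ 0.479  -0.3262  0.0091] gap 0.0004 F [-0.1 -0.3  0.5]
opened inside t 35.1 tcp [ 0.4795 -0.3263  0.0099] gap 0.0815 F [ 0.1 -0.3  0.4]
```

Opening inside the box stopped at 81.5 mm against the walls, as planned. Now I'll slide over the punch and grip.

Run:
```python
from r import *
for x in(-.010,-.003,.004,.011):
    ml([*bx(x,0),.038],.06); print(np.round(state()["ft_force"],1),end=" ")
st("over"); close(); s=st("gripped")
if s["finger_gap"]>.018:
    ml([*bx(.008,0),.040],.05); ml([*bx(.006,0),.16],.12); st("lifted")
```

```text
[-24.2   6.1  13. ] [-30.9   7.9  14.4] [-32.5   7.5  14.5] [-33.    7.3  12.3] over t 36.1 tcp [ 0.4982 -0.3279  0.0085] gap 0.0808 F [-33.    7.3  12.3]
gripped t 37.2 tcp [ 0.5074 -0.3292  0.01  ] gap 0.0220 F [ 0.7  1.3 -1.2]
lifted t 38.6 tcp [ 0.5019 -0.3285  0.1307] gap 0.0218 F [-0.9  0.2 -3.7]
```

The boxed die is held: 22 mm gap and a 3.7 N load. I'll place it in the tote, then re-measure everything else from a clear pose.

```bash
cat >> r.py <<'E'
YT=np.radians(-7.3); CT=np.array([.604,-.0048])   # tote
def tt(x,y): c,s=np.cos(YT),np.sin(YT); return CT+np.array([[c,-s],[s,c]])@[x,y]
PARK=[-1.286,.091,1.231,0,1.82,-.057]
def look(tag=None):
    "blobs on the bench seen from the park pose, both views"
    out={}
    for n in("top","side"):
        d,P=shot(n)
        if tag: np.savez(f"{n}{tag}.npz",**d); cv2.imwrite(f"pics/{n}{tag}.png",d["frame"])
        out[n]=(d,P)
    return out
def near(P,c,r,z0,z1):
    m=(np.hypot(P[...,0]-c[0],P[...,1]-c[1])<r)&(P[...,2]>z0)&(P[...,2]<z1); return P[m]
def place_die(y):
    psi=best([*tt(0,y),.15],YT)
    mt([*tt(0,y),.17],psi); hold(.2)
    s=st("over tote"); 
    ml([*tt(0,y),.060],.15); ml([*tt(0,y),.0385],.05); st("down"); gripper_open(); up(.17)
E
python3 - <<'E'
from r import *
place_die(-.050); movej(PARK); st()
o=look("4")
for n in o:
    P=o[n][1]
    print(n,"placed",[ (np.round((Q[:,:2].mean(0)-CT)@np.array([[np.cos(YT),-np.sin(YT)],[np.sin(YT),np.cos(YT)]])*1000,1),len(Q),rect(Q)) for Q in [near(P,tt(0,-.05),.025,.046,.06)]])
    for nm,c in(("die1",(.4385,.102)),("die2",(.416,-.181)),("sp_g",(.445,.005)),("sp_b",(.437,-.097)),("sp_o",(.405,.173))):
        Q=near(P,c,.045,.038,.06);F=near(P,c,.045,.006,.06)
        print(n,nm,np.round(Q[:,:2].mean(0)*1000,1),len(Q),rect(Q),"| foot",rect(F))
a,b=o["top"][0]["frame"],o["side"][0]["frame"]
cv2.imwrite("pics/v4.png",np.hstack([cv2.resize(a[160:320,220:380],(400,400)),cv2.resize(b[150:360,200:410],(400,400))]))
E
```

```text
over tote t 39.9 tcp [ 0.5975 -0.0556  0.1419] gap 0.0223 F [ 1.1 -0.5 -3.5]
down t 41.4 tcp [ 0.5973 -0.0543  0.0099] gap 0.0216 F [-0.2  0.7 -4.2]
 t 45.4 tcp [ 0.2018 -0.5648  0.2019] gap 0.0876 F [-0.4 -0.6  0.1]
top placed [(array([ -1.3, -48.3]), 63, 'c 597.0 -52.8 size 19.9 22.8 ang 88.3')]
top die1 [438.6 101.7] 66 c 438.5 102.0 size 21.9 21.5 ang 73.5 | foot c 436.8 104.0 size 77.3 50.0 ang 85.2
top die2 [ 415.7 -180.5] 64 c 416.0 -180.5 size 21.9 21.7 ang 9.8 | foot c 412.9 -177.8 size 78.4 54.5 ang 88.3
top sp_g [445.    5.1] 133 c 436.9 -5.2 size 62.2 34.1 ang 53.6 | foot c 443.1 4.6 size 83.3 43.1 ang 48.3
top sp_b [426.1 -60.9] 50 c 425.7 -61.7 size 30.0 14.9 ang 12.5 | foot c 442.2 -92.6 size 74.4 78.2 ang 72.4
top sp_o [404.6 174. ] 133 c 403.8 174.7 size 34.2 33.4 ang 88.8 | foot c 412.6 177.3 size 64.2 75.5 ang 20.2
side placed [(array([ -3.6, -48.5]), 78, 'c 595.8 -53.0 size 23.8 24.9 ang 78.4')]
side die1 [436.8 102.6] 112 c 437.8 100.9 size 23.5 23.3 ang 76.0 | foot c 436.0 96.5 size 59.2 42.6 ang 72.0
side die2 [ 413.6 -179.4] 84 c 414.8 -179.8 size 22.4 26.7 ang 11.2 | foot c 414.5 -182.2 size 40.2 50.9 ang 10.2
side sp_g [444.1   5.6] 163 c 445.2 -5.7 size 35.3 59.0 ang 4.7 | foot c 443.5 -7.2 size 60.8 35.3 ang 86.7
side sp_b [425.5 -61.5] 62 c 425.6 -62.2 size 33.7 16.5 ang 16.1 | foot c 425.6 -62.2 size 33.7 16.5 ang 16.1
side sp_o [403.6 173.6] 214 c 404.6 172.5 size 35.0 35.6 ang 14.6 | foot c 404.3 173.0 size 35.2 36.6 ang 15.9
```

View pics/v4.png

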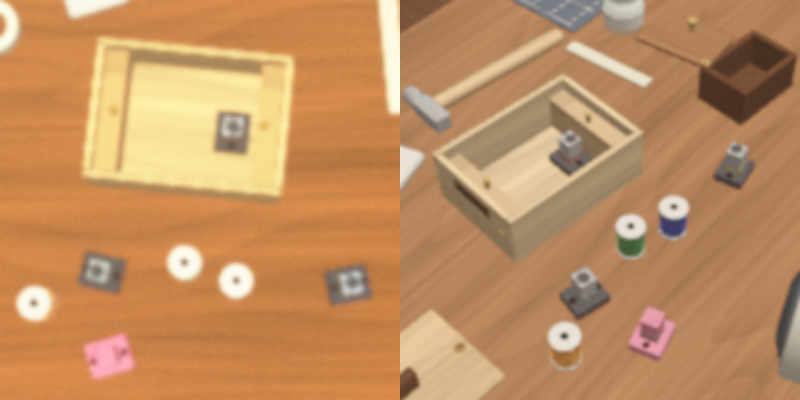

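The boxed die stands in the tote, the dies on the bench haven't moved, and the blue spool has been knocked to about (425,-57). Next are the two bench dies.

```bash
cat >> r.py <<'E'
def pick(c,psi,z,gmin,zup=.17):
    psi=best([*c,.12],psi); mt([*c,.12],psi); ml([*c,z],.12); close(); s=st("grip")
    assert s["finger_gap"]>gmin,"missed"
    ml([*c,zup],.2); s=st("lifted"); assert s["finger_gap"]>gmin,"lost"
E
python3 - <<'E'
from r import *
pick((.4155,-.1803),np.radians(100),.032,.018); place_die(0.0)
pick((.438,.102),np.radians(75),.032,.018); place_die(.050)
movej(PARK); st(); o=look("5")
Rm=np.array([[np.cos(YT),-np.sin(YT)],[np.sin(YT),np.cos(YT)]])
for n in o:
    P=o[n][1]
    for y in(-.05,0,.05):
        Q=near(P,tt(0,y),.024,.045,.062); print(n,y,len(Q),np.round((Q[:,:2].mean(0)-CT)@Rm*1000,1),"z %.3f"%np.median(Q[:,2]))
a,b=o["top"][0]["frame"],o["side"][0]["frame"]
cv2.imwrite("pics/v5.png",np.hstack([cv2.resize(a[160:320,220:380],(400,400)),cv2.resize(b[150:360,200:410],(400,400))]))
E
```

```text
grip t 49.0 tcp [ 0.4155 -0.1804  0.004 ] gap 0.0216 F [ 0.4 -1.3 -0.1]
lifted t 49.9 tcp [ 0.4148 -0.1799  0.1401] gap 0.0221 F [ 0.1  0.2 -3.9]
over tote t 51.1 tcp [ 0.6036 -0.0061  0.1425] gap 0.0222 F [-0.1  0.  -3.9]
down t 52.6 tcp [ 0.6037 -0.0048  0.0099] gap 0.0213 F [ 0.3 -0.2 -4.3]
grip t 57.3 tcp [0.438 0.102 0.004] gap 0.0218 F [-0.1  0.5 -0.9]
lifted t 58.1 tcp [0.4373 0.1019 0.1402] gap 0.0218 F [-0.4 -0.6 -4.2]
over tote t 59.5 tcp [0.6101 0.0452 0.1424] gap 0.0218 F [ 0.7 -0.5 -3. ]
down t 61.0 tcp [0.6101 0.0448 0.0099] gap 0.0217 F [ 0.6 -0.2 -3.4]
 t 65.3 tcp [ 0.2017 -0.5649  0.2019] gap 0.0878 F [ 0.1  0.7 -0.2]
top -0.05 63 [ -1.3 -48.4] z 0.054
top 0 63 [-1.5  0.3] z 0.054
top 0.05 62 [-0.9 48.5] z 0.054
side -0.05 83 [ -3.5 -48.5] z 0.053
side 0 85 [-3.8  0.9] z 0.054
side 0.05 90 [-3.2 49.2] z 0.054
```

View pics/v5.png

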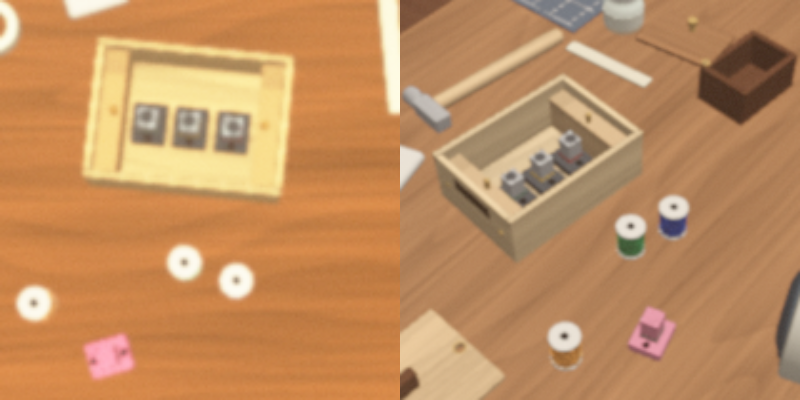

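All three dies stand upright in the tote with their tops at 54 mm. Next I'll measure the pins and holes in both views, pick up the board and hover it over the tote for a check.

```bash
cat >> r.py <<'E'
def spot(d,u,v,r=3,it=3):
    "centroid of the small spot differing from its surrounding ring"
    f=cv2.cvtColor(d["frame"],cv2.COLOR_BGR2LAB).astype(float)
    for _ in range(it):
        u0,v0=int(round(u)),int(round(v)); yy,xx=np.mgrid[-r:r+1,-r:r+1]
        p=f[v0-r:v0+r+1,u0-r:u0+r+1]; ring=np.maximum(abs(xx),abs(yy))==r
        g=np.linalg.norm(p-np.median(p[ring],0),axis=2)*(np.hypot(xx,yy)<=r); g=np.clip(g-.45*g.max(),0,None)
        u,v=u0+(g*xx).sum()/g.sum(),v0+(g*yy).sum()/g.sum()
    return u,v
def pair(d,a,b,h):
    A,B=spot(d,*a),spot(d,*b); pa,pb=ray(d,*A,h),ray(d,*B,h); w=pa-pb
    print(np.round(A,1),np.round(B,1),np.round(pa[:2]*1000,1),np.round(pb[:2]*1000,1),"mid",np.round((pa+pb)[:2]*500,1),"d %.1f dir %.2f"%(1000*np.hypot(*w[:2]),np.degrees(np.arctan2(w[1],w[0]))))
E
python3 - <<'E'
from r import *
t=dict(np.load("top5.npz"));s=dict(np.load("side5.npz"))
print("pins");pair(t,(265.2,204),(325.6,210.4),.070);pair(s,(245.7,248.2),(298.7,212.5),.070)
print("holes");pair(t,(151.8,245.6),(210.9,247.1),.007)
h=[ (np.array(proj(s,np.array([*p,.007])))) for p in((.515,.4133),(.505,.2436))];print(h);pair(s,*h,.007)
for n,d in(("t",t),("s",s)):
    P=cloud(d);print(n,"tote rim",rect(near(P,(.604,-.005),.16,.0755,.09)),"board",rect(near(P,(.509,.329),.13,.004,.02)),"grip",rect(near(P,(.509,.329),.05,.033,.045)))
E
```

```text
pins
[265.1 204. ] [325.1 210. ] [614.4  79.1] [592.7 -87.8] mid [603.5  -4.3] d 168.3 dir 82.61
[245.2 246.7] [298.4 212. ] [613.5  81.8] [592.2 -86.4] mid [602.9  -2.3] d 169.5 dir 82.79
holes
[151.2 245.2] [210.4 247.2] [514.9 415.6] [504.2 245.4] mid [509.6 330.5] d 170.6 dir 86.42
[array([166.16365997, 386.963348  ]), array([231.1994263 , 332.30331999])]
[165.4 385.8] [231.  331.5] [518.2 412.7] [506.8 242.6] mid [512.5 327.6] d 170.5 dir 86.16
t tote rim c 605.5 -4.3 size 219.9 158.7 ang 82.7 board c 512.1 330.2 size 251.4 247.4 ang 13.7 grip c 509.7 328.8 size 48.0 12.2 ang 87.9
s tote rim c 604.0 -5.4 size 222.0 161.7 ang 82.6 board c 502.7 331.1 size 243.1 240.2 ang 8.0 grip c 508.8 329.0 size 49.2 15.7 ang 85.5
```

Run:
```python
from r import *
c=(.5097,.3293); psi=best([*c,.12],np.radians(-3.6)); mt([*c,.12],psi); ml([*c,.026],.12); close(); s=st("grip")
assert s["finger_gap"]>.010
ml([*c,.15],.15); st("lifted")
T=np.array([.6046,-.0043]); p=best([*T,.15],YT); mt([*T,.15],p); ml([*T,.114],.1); hold(.3); st("hover")
for n in("top","side"):
    d=get_image(n);np.savez(n+"6.npz",**d); cv2.imwrite(f"pics/{n}6.png",d["frame"])
    for y in(.085,-.085): print(n,np.round(proj(d,np.array([*tt(0,y),.096])),1))
a,b=cv2.imread("pics/top6.png"),cv2.imread("pics/side6.png")
cv2.imwrite("pics/v6.png",np.hstack([cv2.resize(a[140:270,230:360],(400,400),interpolation=cv2.INTER_CUBIC),cv2.resize(b[130:330,180:380],(400,400),interpolation=cv2.INTER_CUBIC)]))
```

```text
grip t 70.8 tcp [ 0.5097  0.3293 -0.002 ] gap 0.0134 F [ 0.4  0.1 -0.5]
lifted t 71.7 tcp [0.5091 0.329  0.1205] gap 0.0138 F [-0.2  0.2 -2.5]
hover t 73.9 tcp [ 0.605  -0.0044  0.0868] gap 0.0140 F [-0.7 -0.3 -1.7]
top [264.  201.9]
top [325.8 208.1]
side [244.2 238.4]
side [298.5 203.7]
```

View pics/v6.png

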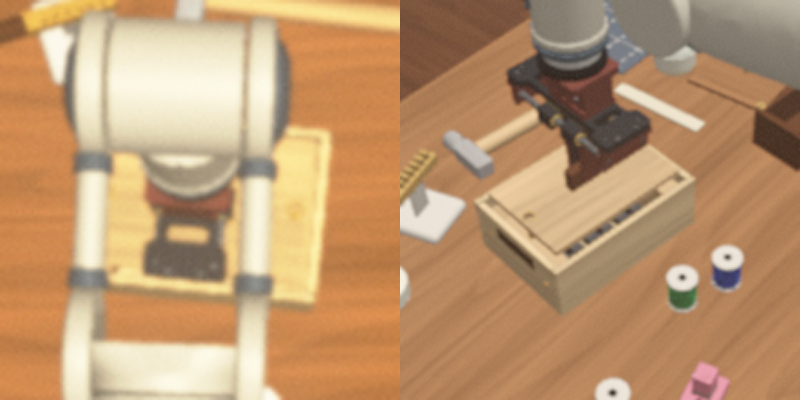

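Hole A is at side crop (529,215), about pixel (244.5,237.5), and hole B is at top crop (294,210), about (325.6,208.3). Both are within a pixel of the target. I'll compute the residuals and lower with force checks.

Run:
```python
from r import *
t=dict(np.load("top6.npz"));s=dict(np.load("side6.npz"))
b=ray(t,*spot(t,325.6,208.3),.095);a=ray(s,*spot(s,244.5,237.5),.095)
print("B err",np.round((b[:2]-[.5927,-.0878])*1000,1),"A err",np.round((a[:2]-[.6135,.0818])*1000,1))
T=np.array([.6046,-.0043]); f0=state()["ft_force"]
for z in np.arange(.112,.0858,-.002):
    ml([*T,z],.03); f=state()["ft_force"]-f0; zz=state()["ee_pos"][2]+DZ-.026
    print("under %.3f"%zz,np.round(f,1),end=" | ")
    if f[2]>10: print("contact"); break
```

```text
B err [-0.3  0.1] A err [ 5.3 -4.5]
under 0.086 [-0.9 -0.2  1. ] | under 0.084 [-0.5  1.   0.7] | under 0.082 [-1.   0.8  0.9] | under 0.080 [-0.5  0.7  1.3] | under 0.078 [-0.6  1.7  1. ] | under 0.076 [0.6 0.6 0.6] | under 0.074 [0.4 0.7 0.9] | under 0.072 [-1.2  1.2  0.8] | under 0.070 [-0.8  0.4  0.9] | under 0.068 [-1.4  0.4  0.6] | under 0.066 [-0.1 -0.2  1.4] | under 0.064 [0.4 0.8 1.2] | under 0.062 [-0.3  0.9  0.9] | under 0.060 [0.  1.4 1.9] |
```

Run:
```python
from r import *
gripper_open(); up(.2); movej(PARK); st(); o=look("7")
t,s=o["top"][0],o["side"][0]
for d,P in o.values():
    Q=near(P,(.604,-.005),.1,.055,.075); A=np.c_[Q[:,:2]-CT,np.ones(len(Q))]; k=np.abs(Q[:,2]-np.median(Q[:,2]))<.004
    c=np.linalg.lstsq(A[k],Q[k,2],rcond=None)[0]; print("plane slope",np.round(c[:2],4),"z %.4f"%c[2],k.sum(),"grip",rect(near(P,(.604,-.005),.05,.09,.11)))
    for nm,c in(("g",(.445,.005)),("b",(.4255,-.058)),("o",(.4045,.1735))):
        Q=near(P,c,.028,.038,.06); print(nm,len(Q),np.round(Q[:,:2].mean(0)*1000,1) if len(Q) else "")
a,b=t["frame"],s["frame"]
cv2.imwrite("pics/v7.png",np.hstack([cv2.resize(a[160:320,220:380],(400,400),interpolation=cv2.INTER_CUBIC),cv2.resize(b[150:360,200:410],(400,400),interpolation=cv2.INTER_CUBIC)]))
```

```text
t 81.7 tcp [ 0.2018 -0.5649  0.202 ] gap 0.0883 F [ 0.2 -0.7  0.3]
plane slope [-0.0002 -0.0009] z 0.0676 2624 grip c 604.3 -3.6 size 48.1 14.4 ang 83.3
g 130 [445.5   6. ]
b 129 [423.2 -51.8]
o 132 [404.6 174. ]
plane slope [-0.      0.0005] z 0.0684 2748 grip c 603.9 -4.4 size 48.5 16.8 ang 84.2
g 163 [444.    5.9]
b 154 [421.8 -51.7]
o 215 [403.5 173.7]
```

View pics/v7.png

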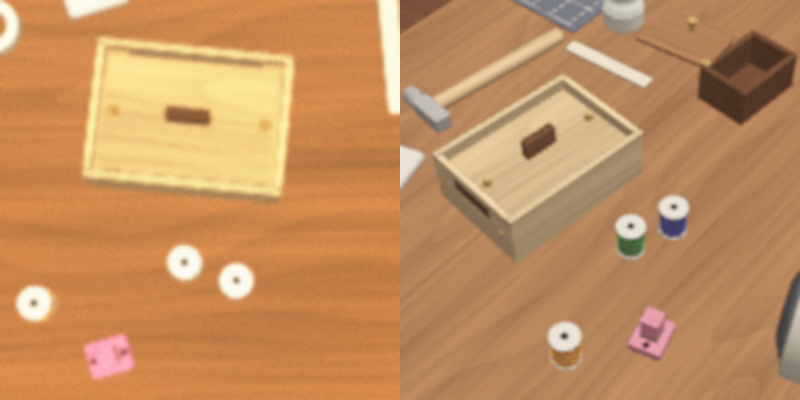

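The board lies flush: its upper face is at 68 mm, it is level, and both pins show through. Now the spools, at green (445,6), blue (422,-52) and orange (404,174).

Run:
```python
from r import *
def place_spool(x,y):
    q=tt(x,y); p=best([*q,.15],YT+np.pi/2); mt([*q,.19],p); s=st("over"); assert s["finger_gap"]>.025
    ml([*q,.115],.15); ml([*q,.0995],.05); s=st("down"); gripper_open(); up(.19)
for c,psi,q in(((.4448,.006),-20,(-.04,-.06)),((.4225,-.0518),-20,(.04,-.06)),((.404,.1738),0,(.04,.06))):
    pick(c,np.radians(psi),.030,.025,.19); place_spool(*q)
movej(PARK); st(); o=look("8")
Rm=np.array([[np.cos(YT),-np.sin(YT)],[np.sin(YT),np.cos(YT)]])
for d,P in o.values():
    for q in((-.04,-.06),(.04,-.06),(.04,.06)):
        Q=near(P,tt(*q),.03,.1,.125); print(len(Q),np.round((Q[:,:2].mean(0)-CT)@Rm*1000,1),"z %.3f"%np.median(Q[:,2]))
a,b=o["top"][0]["frame"],o["side"][0]["frame"]
cv2.imwrite("pics/v8.png",np.hstack([cv2.resize(a[160:320,220:380],(400,400),interpolation=cv2.INTER_CUBIC),cv2.resize(b[150:360,200:410],(400,400),interpolation=cv2.INTER_CUBIC)]))
```

```text
grip t 85.8 tcp [0.4448 0.006  0.002 ] gap 0.0357 F [-1.1  0.2  0.6]
lifted t 86.7 tcp [0.4442 0.006  0.1605] gap 0.0353 F [-0.   0.6 -0.3]
over t 87.9 tcp [ 0.5563 -0.059   0.1613] gap 0.0355 F [ 0.1  0.2 -0.4]
down t 89.0 tcp [ 0.5565 -0.0592  0.0712] gap 0.0358 F [-0.2 -0.1  0.1]
grip t 93.4 tcp [ 0.4225 -0.0518  0.002 ] gap 0.0351 F [-0.3  1.1 -0.6]
lifted t 94.3 tcp [ 0.422  -0.0517  0.1605] gap 0.0353 F [ 1.1  0.4 -1. ]
over t 95.6 tcp [ 0.6355 -0.0693  0.1615] gap 0.0355 F [ 0.   0.4 -1.4]
down t 96.7 tcp [ 0.6359 -0.0693  0.0712] gap 0.0353 F [ 0.6 -0.7 -0.3]
grip t 101.1 tcp [0.404  0.1738 0.002 ] gap 0.0352 F [ 0.1 -0.2  0.6]
lifted t 102.1 tcp [0.4035 0.1736 0.1605] gap 0.0357 F [-0.4 -0.  -0.8]
over t 103.3 tcp [0.6508 0.0501 0.1615] gap 0.0353 F [0.1 0.8 0.5]
down t 104.4 tcp [0.6511 0.0496 0.0711] gap 0.0353 F [ 0.5  0.1 -0.1]
 t 108.5 tcp [ 0.2016 -0.5649  0.2019] gap 0.0877 F [ 0.4  0.5 -0.1]
139 [-40.6 -59.5] z 0.112
141 [ 39.1 -59.8] z 0.111
142 [39.2 59.7] z 0.111
168 [-43.5 -58.6] z 0.112
154 [ 36.4 -59.4] z 0.112
176 [36.5 60.3] z 0.112
```

View pics/v8.png

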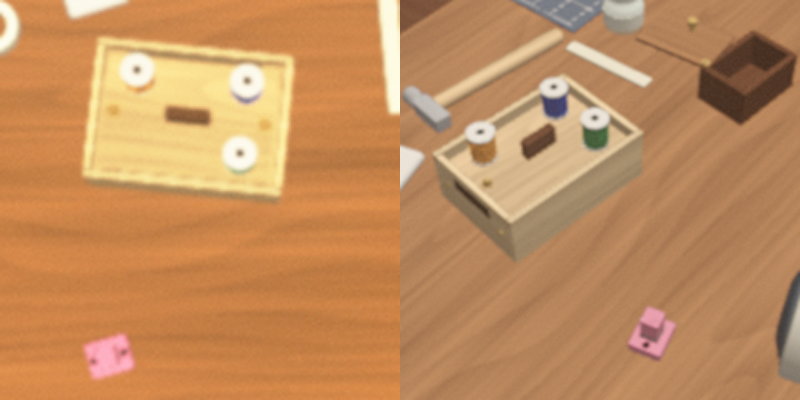

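The three spools stand on the board with their tops at 112 mm. Next I'll swing the lid shut until it meets its stop.

Run:
```python
from r import *
d=dict(np.load("top8.npz"));P=cloud(d)
Q=near(P,(.597,-.326),.035,.076,.1); k=Q[:,:2].mean(0); p=np.array([.537,-.2782]); v=k-p; a=np.arctan2(v[1],v[0])
print("knob",np.round(k,4),len(Q),"r",np.hypot(*v),"lid",np.round(a-np.radians(-135-5.8),3))
psi=best([*k,.1],a+np.pi/2); mt([*k,.13],psi); ml([*k,.077],.1); close(); s=st("grip"); assert s["finger_gap"]>.009
end=np.radians(-135-5.8)-.03; r=.076; n=14; f0=state()["ft_force"]
for i in range(1,n+1):
    b=a+(end-a)*i/n; q=p+r*np.array([np.cos(b),np.sin(b)])
    ml([*q,.077],.12,psi+b-a); f=state()["ft_force"]-f0
    if np.hypot(*f[:2])>18: print("stop",i,np.round(f,1),b-np.radians(-140.8)); break
st("shut"); gripper_open(); up(.2); movej(PARK); st(); o=look("9")
for d,P in o.values():
    Q=near(P,(.48,-.329),.03,.076,.1); k=Q[:,:2].mean(0); v=k-p; print("knob",np.round(k,4),"lid by knob",np.round(np.arctan2(v[1],v[0])+np.radians(140.8),3),"lid rect",rect(near(P,CB,.085,.062,.073)))
a,b=o["top"][0]["frame"],o["side"][0]["frame"]
cv2.imwrite("pics/v9.png",np.hstack([cv2.resize(a[140:340,240:440],(400,400),interpolation=cv2.INTER_CUBIC),cv2.resize(b[110:310,220:420],(400,400),interpolation=cv2.INTER_CUBIC)]))
```

```text
knob [ 0.5962 -0.3255] 22 r 0.07574153655279853 lid 1.783
grip t 112.2 tcp [ 0.5962 -0.3255  0.049 ] gap 0.0135 F [0.5 0.3 0.2]
shut t 116.1 tcp [ 0.4805 -0.3255  0.0491] gap 0.0133 F [12.5 -2.6 -6.2]
 t 119.3 tcp [ 0.2019 -0.5646  0.2016] gap 0.0874 F [ 0.5 -0.3 -0.2]
knob [ 0.4781 -0.3254] lid by knob -0.009 lid rect c 496.9 -327.7 size 120.4 84.8 ang 84.7
knob [ 0.4773 -0.3256] lid by knob -0.013 lid rect c 495.5 -329.3 size 126.9 87.3 ang 84.5
```

View pics/v9.png

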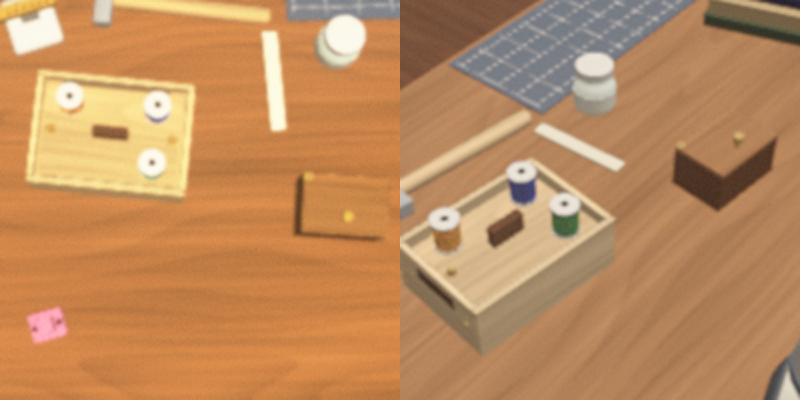

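The lid is square shut (yaw -5.4° against -5.8° for the box), the spools stand on the flush board, and the arm is clear. Handing in.

```bash
python3 -c "
from bench import *
job_done(); print('handed in')"
```

```text
the job is handed in; nothing more can be done
handed in
```

The tote is packed and the job was handed in at about 119 s on the robot's clock; no verdict is reported.

**What I did:** I swung the lid aside, took out the boxed die and stood it with the two bench dies on the tote floor. Then I lowered the board over the pins, set the three spools on it and swung the lid shut. The open fingers were too wide for the die box. I pushed the die aside with one finger, went in closed, opened against the walls, slid over the punch and gripped it.

**Last checks:**

| Item | Reading |
|---|---|
| Dies | all three upright on the tote floor, tops at 54 mm; not visible once the board was on |
| Board | upper face at 68 mm, level to 0.001, both pins showing through the holes |
| Spools | green, blue and orange standing on the board, tops at 112 mm |
| Lid | shut to its stop, about 0.01 rad from square |
| Bystanders | none looked moved in the views I had |

**What disagreed or failed:**
- **Tool height:** the notes put the fingertips 8 mm ahead of the reported TCP, but both pictures and depth showed them about 20 mm behind it. My first try at the lid knob therefore closed on nothing. I corrected heights by 28 mm, and every later grasp held.
- **Board check:** with the board hovering, the side view put one hole about 7 mm off its pin, while the top view had the other within 0.5 mm. It went down with no resistance, so I took the side reading as an error.
- **Blue spool:** it was knocked about 5 cm aside during the run; I measured it again before picking it up.

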